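Sort the mixed chocolates into their display trays

ROBOT

A 6-joint arm with a two-finger parallel gripper is mounted at the origin on the work surface. World frame = base frame: x ahead of the robot, y to its left, z up, the work surface at z = 0. Lengths are in m, angles in rad, forces in N, time in s.
With the tool pointing down it reaches from about 0.3 to 0.825 m from the base axis. Payload 5.4 kg.
Tool frame: the origin (TCP) lies midway between the tips of the shut fingers; the grasp point (between the pads) lies 19 mm behind it; z points along the fingers, y is the line along which they close (so a half turn about z gives the same grasp; the last joint's range is limited). The gripper opens to 92 mm and grips with 3 to 60 N. Pads are 20 mm wide; open, the fingers measure 128 mm over their backs; the gripper's body (75 mm by 189 mm) begins 69 mm behind the grasp point.
Start: joints at [0.893, 0.158, 1.597, -0, 1.386, -0.21], TCP at [0.259, 0.513, 0.215] pointing down, gripper open.
Joint ranges: [-2.91, 2.91], [-0.94, 2.29], [0.18, 2.7], [-1.29, 4.43], [0.17, 2.64], [-3, 3]. Speed limits (rad/s): [2.57, 2.57, 3.14, 3.14, 3.14, 3.14].

INTERFACE

Orientations are given as a unit quaternion [x, y, z, w].
In Python, from cell import env gives the robot as it stands. The module is installed in compiled form; this text tells all that it offers.
- The arm moves only by the tool apply_moves, never from a script. Its argument "rows" is a list that holds one entry, the list of rows, each a list of 7 numbers: the opening, from 0 (shut) to 1 (fully open), then the shift along the tool's x, y, z in units of 30 mm (1.0 is 30 mm), then the turn, a rotation vector about the tool's x, y, z in units of 5 degrees (1.0 is 5 degrees). A call has 1 to 10 rows; each row is the pose to reach, as a shift and turn from the pose commanded when the call began, along the tool's axes at that moment; what a row does not reach only later rows make up. A row lasts 1/8 s, in which the tool goes at most 62.5 mm and 10.7 degrees, less where a joint would pass 70% of its speed; a pose out of reach is approached as far as the arm can. A call with a gripper value outside its range is refused whole. The fingers move at their own pace and stop on an object; "newtons" is the grip in N (left out, the last holds). Time passes only in rows, so rows that repeat a pose let the fingers close. It gives the time, the measured TCP pose, the force, the opening and the grip force at its end, in the units of the state.
- env.read_state(): the state, without advancing time (a new reading comes with each control period).
- env.snapshot(name): name is "scene" or "side" or "wrist"; returns a dict with "pixels" (420x560x3 uint8, red, green, blue), "range_z" (420x560 float32, m along the optical axis (not along the pixel's ray), 0 where there is no reading), "fx", "fy", "cx", "cy" (pixels), "k1" (the pictures are not rectified: a ray, as slopes to the right and down, at radius r is drawn at 1 + k1 r^2 times it, then the intrinsics apply), "view" (4x4, takes a point from world to camera coordinates); the wrist camera has in their place "T_tool_cam" (4x4, takes a point from camera to tool coordinates, whose origin is the TCP and whose axes are the flange's). Camera axes: x right, y up, looking along -z (the intrinsics and any distortion apply to the point x, -y, -z); pixel columns grow to the right and rows downward; lengths in m; the calibration is good to about 2 mm. A picture is of the moment at which its call begins: read the wrist's pose just before it.
- env.close_job(): hands the job in; it is judged then, once.
The state is a dict: "clock": time; "joint_positions": joint angles; "joint_vel": joint speeds; "effort": joint torques, N m; "eef_pos": TCP position; "eef_rot": TCP orientation; "ft_force": force on the tool from outside, world axes, zero at the start; "torque": the same for the moment, N m; "gripper_width": opening from 0.0 (shut) to 1.0 (fully open); "finger_force": force on a finger pad.
Only numpy, scipy, OpenCV 4.12 (cv2) and the standard library are available. Lean on these libraries where they do the work, as an engineer would, in place of code of your own. Each camera call takes 0.05 s, during which the arm holds its last target. There are 200 camera calls.

TASK

Sort the five mixed chocolates from the grey stone slab into the display trays: the two dark rounds, the two white rounds and the walnut bar each go into the tray that already holds their own kind. Set each one down without dropping it, right way up and flat on the floor of its tray, not on the rim or on another piece, and leave the bowl of walnuts and the caramel jar where they are.

Things in the scene. Friction and masses are not known exactly. Their poses are not given: they have to be found in the camera images.
- dark_1: round dark chocolate with caramel-coloured stripes on top: upright disc 46 mm across, 26 mm high, sides straight from 2 to 20 mm up, 45 g. Origin: centre of its underside, z up. Starts on the grey stone slab (190 x 300 mm, top 20 mm over the table); neighbours leave at least 25 mm free on its +y and -y world sides. Identical to dark_2.
- dark_2: round dark chocolate with caramel-coloured stripes on top: upright disc 46 mm across, 26 mm high, sides straight from 2 to 20 mm up, 45 g. Origin: centre of its underside, z up. Starts on the grey stone slab (190 x 300 mm, top 20 mm over the table); neighbours leave at least 25 mm free on its +y and -y world sides. Identical to dark_1.
- white_1: round white chocolate with caramel-coloured stripes on top: upright disc 46 mm across, 26 mm high, sides straight from 2 to 20 mm up, 45 g. Origin: centre of its underside, z up. Starts on the grey stone slab (190 x 300 mm, top 20 mm over the table); neighbours leave at least 25 mm free on its +y and -y world sides. Identical to white_2.
- white_2: round white chocolate with caramel-coloured stripes on top: upright disc 46 mm across, 26 mm high, sides straight from 2 to 20 mm up, 45 g. Origin: centre of its underside, z up. Starts on the grey stone slab (190 x 300 mm, top 20 mm over the table); neighbours leave at least 25 mm free on its +y and -y world sides. Identical to white_1.
- nut_bar: milk-brown chocolate bar with two walnut halves on top: 64 (its x) by 32 mm (its y), 22 mm high (28 with the walnuts, which are looks only), vertical sides, 55 g. Origin: centre of its underside, z up. Starts on the grey stone slab among the round pieces, with at least 25 mm free along its long sides.
- dark_tray: steel tray fixed to the table, 108 (x) by 238 mm (y), inside 100 x 230; floor 3 mm thick, rim 10 mm high over the table. Origin: centre of its underside. Holds two dark rounds side by side at its -y end (x = +-25, y = -89 mm), fixed, to stay; the floor from y = -66 to +115 mm is free. The trays differ only in what they hold and change places.
- white_tray: steel tray fixed to the table, 108 (x) by 238 mm (y), inside 100 x 230; floor 3 mm thick, rim 10 mm high over the table. Origin: centre of its underside. Holds two white rounds side by side at its -y end (x = +-25, y = -89 mm), fixed, to stay; the floor from y = -66 to +115 mm is free. The trays differ only in what they hold and change places.
- bar_tray: steel tray fixed to the table, 108 (x) by 238 mm (y), inside 100 x 230; floor 3 mm thick, rim 10 mm high over the table. Origin: centre of its underside. Holds two walnut bars side by side at its -y end, lying along y (x = +-24, y = -80 mm), fixed, to stay; the floor from y = -48 to +115 mm is free. The trays differ only in what they hold and change places.
- nut_bowl: a bystander: a small glass bowl heaped with walnuts, 90 mm across the rim, 42 mm high (50 mm to the top of the nuts), standing between two trays. Loose; origin at the centre of its underside.
- caramel_jar: a bystander: a closed caramel jar with a brass-coloured lid, 75 mm across, 85 mm high, standing between two trays. Loose; origin at the centre of its underside.
Mind the look-alikes: they are no part of the job. Leave any yellow look-alike of the white_1 alone.

How it is judged:
By the outcome, as a careful person would: the job done as asked, in the order asked, and still so for the second after the job is handed in, with the robot touching nothing.
It also fails if it takes over 112 s, if anything falls off the work surface, if the arm or the gripper's body presses on something with over 40 N, if the wrist force passes 120 N, or if a joint passes its speed limit or range.

## Working session

There is one attempt and no reset: what is moved stays moved. The work goes in short steps, Python scripts to look and compute and a tool call to move; the robot and the scene stay as the last step left them, time stands still between calls to the robot, and variables do not carry over. Pictures are saved under pics/ and viewed, at most 14 in all, crops included, and the job is handed in when it is done.

Besides the shell and the picture viewer there is one more tool, called after "Emit:" as a command line: name --argument value ..., lists and objects as JSON in quotes. apply_moves: Moves the arm, as the interface text tells. Its arguments: {"type":"object","properties":{"rows":{"type":"array"},"newtons":{"type":"number"}},"required":["rows"]}

```bash
mkdir -p pics; cat > h.py <<'E'
import numpy as np, cv2
from cell import env
from scipy.spatial.transform import Rotation as R
def cam(name):
    st=env.read_state(); s=env.snapshot(name)
    if 'view' in s: T=np.linalg.inv(np.array(s['view']))
    else:
        W=np.eye(4); W[:3,:3]=R.from_quat(st['eef_rot']).as_matrix(); W[:3,3]=st['eef_pos']
        T=W@np.array(s['T_tool_cam'])
    s['T']=T; return s
def save(s,n): 
    cv2.imwrite('pics/'+n+'.png',s['pixels'][:,:,::-1]); np.savez('pics/'+n+'.npz',**{k:v for k,v in s.items()})
def load(n): return dict(np.load('pics/'+n+'.npz'))
def ray(s,u,v):
    d=np.array([(u-s['cx'])/s['fx'],(v-s['cy'])/s['fy']]); x=d.copy()
    for _ in range(20): x=d/(1+s['k1']*(x@x))
    return np.array([x[0],-x[1],-1.])
def onz(s,u,v,z):
    T=s['T']; w=T[:3,:3]@ray(s,u,v); o=T[:3,3]; return o+w*(z-o[2])/w[2]
def bydepth(s,u,v):
    d=float(s['range_z'][int(round(v)),int(round(u))]); T=s['T']; return T[:3,3]+T[:3,:3]@ray(s,u,v)*d
E
python3 - <<'E'
from h import *
print(env.read_state())
for n in ['scene','side','wrist']:
    s=cam(n); save(s,n+'0'); print(n,s['fx'],s['k1'],s['T'].round(3).tolist())
E
```

```text
{'clock': 0.0, 'joint_positions': array([ 8.92913599e-01,  1.59060249e-01,  1.59821758e+00, -2.53208195e-06,
        1.38620251e+00, -2.10109080e-01]), 'joint_vel': array([-7.35298698e-04, -3.27387099e-05,  1.99430826e-03, -4.09570832e-04,
       -1.13075547e-03, -1.46991772e-04]), 'effort': array([-1.45585844e-03, -3.85573411e+01, -3.22108591e+01,  7.00502470e-02,
        3.78825318e-02, -1.46104703e-04]), 'eef_pos': array([0.25889097, 0.51272007, 0.21361998]), 'eef_rot': array([ 2.31759931e-01,  9.72772555e-01, -8.52863776e-04, -4.04304899e-04]), 'ft_force': array([-0.41234083, -0.60223104,  0.4347383 ]), 'torque': array([ 0.03411265,  0.02544639, -0.00901185]), 'finger_force': 0.0, 'gripper_width': 1.0032577353845076}
scene 419.3912312516872 -0.0844721765538678 [[-0.792, -0.46, 0.401, 0.889], [0.61, -0.606, 0.511, 0.453], [0.008, 0.649, 0.761, 0.71], [0.0, 0.0, 0.0, 1.0]]
side 410.1291954502471 -0.0508371246813423 [[0.994, 0.072, -0.086, 0.454], [-0.112, 0.573, -0.812, -0.751], [-0.009, 0.816, 0.578, 0.557], [0.0, 0.0, 0.0, 1.0]]
wrist 351.71881100282485 -0.08991283029806528 [[0.451, -0.856, -0.253, 0.188], [0.892, 0.433, 0.129, 0.549], [-0.001, -0.284, 0.959, 0.384], [0.0, 0.0, 0.0, 1.0]]
```

View pics/scene0.png

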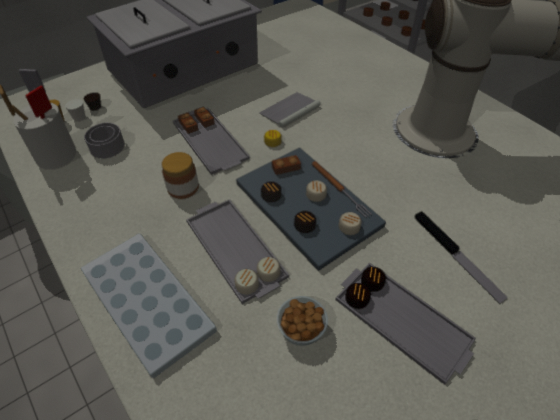

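View pics/side0.png

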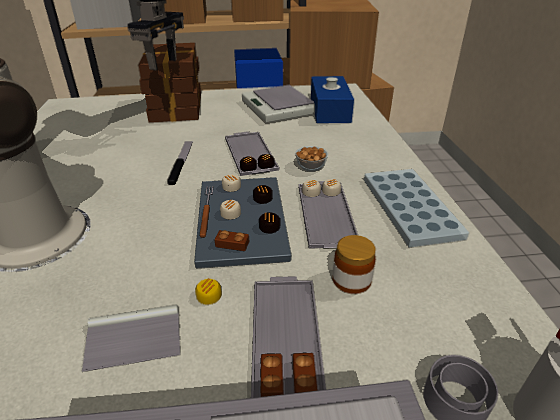

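View pics/wrist0.png

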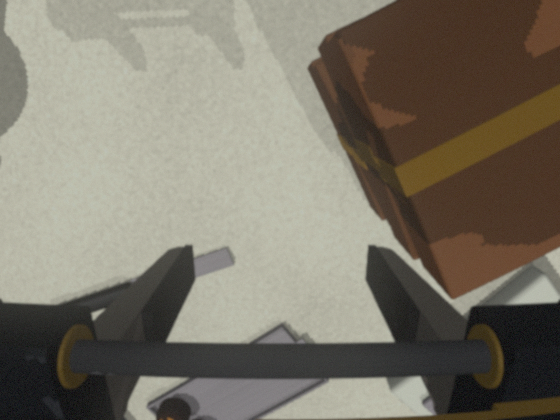

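Scene view: the slab holds the bar (287,164), dark rounds (271,191) and (305,221), and white rounds (317,190) and (350,222). The yellow look-alike stands off the slab at (272,138), so I leave it alone. Trays: dark at lower right (403,318), white in the middle (237,248), bar at upper left (210,138). The side view agrees: whites (231,182) and (230,208), darks (262,193) and (269,222), bar (232,240), yellow (208,291). The wrist view shows only the far end of the dark tray. I'll enlarge to confirm and measure.

```bash
python3 - <<'E'
from h import *
a=load('scene0')['pixels'][145:275,225:395,::-1]; b=load('side0')['pixels'][165:275,185:355,::-1]
cv2.imwrite('pics/cA.png',cv2.resize(a,None,fx=4.5,fy=4.5,interpolation=cv2.INTER_CUBIC))
cv2.imwrite('pics/cB.png',cv2.resize(b,None,fx=4.5,fy=4.5,interpolation=cv2.INTER_CUBIC))
A=load('scene0');B=load('side0')
def tri(p,q):
    o1,o2=A['T'][:3,3],B['T'][:3,3]; d1=A['T'][:3,:3]@ray(A,*p); d2=B['T'][:3,:3]@ray(B,*q)
    t=np.linalg.lstsq(np.c_[d1,-d2],o2-o1,rcond=None)[0]; return ((o1+t[0]*d1+o2+t[1]*d2)/2).round(4), np.linalg.norm(o1+t[0]*d1-o2-t[1]*d2).round(4)
for n,p,q in [('white a',(317,186),(230,205)),('white b',(350,218),(231,179)),('dark a',(271,187),(269,218)),('dark b',(305,217),(262,190)),('bar',(287,160),(232,236)),('yellow',(272,134),(208,287)),
  ]: print(n,*tri(p,q), bydepth(A,*p).round(4), bydepth(B,*q).round(4))
# object centroids via depth clouds above slab
for n,s in (('scene',A),('side',B)):
    vv,uu=np.mgrid[0:420,0:560]; x=np.stack([(uu-s['cx'])/s['fx'],(vv-s['cy'])/s['fy']],-1); d=x.copy()
    for _ in range(20): x=d/(1+s['k1']*(x**2).sum(-1,keepdims=True))
    z=s['range_z']; P=np.stack([x[...,0]*z,-x[...,1]*z,-z],-1)@s['T'][:3,:3].T+s['T'][:3,3]
    m=((P[...,2]>.036)&(P[...,2]<.055)&(z>0)&(P[...,0]>.2)&(P[...,0]<.75)&(abs(P[...,1])<.4)).astype(np.uint8)
    k,l,st,_=cv2.connectedComponentsWithStats(m)
    for i in range(1,k):
        if st[i,4]>40:
            Q=P[l==i]; r=cv2.minAreaRect(Q[:,:2].astype(np.float32)*1000)
            print(n,st[i,:4],'h',np.percentile(Q[:,2],[5,50,95]).round(4),'rect',np.round(r[0]),np.round(r[1]),round(r[2]),'rgb',s['pixels'][l==i].mean(0).round())
    print('slab z',np.median(P[...,2][(P[...,2]>.012)&(P[...,2]<.028)&(abs(P[...,1])<.3)&(P[...,0]<.7)&(P[...,0]>.2)]),'table',np.median(P[...,2][abs(P[...,2])<.005]))
E
```

```text
white a [ 0.4314 -0.0019  0.0435] 0.0034 [0.4332 0.0017 0.0488] [ 0.433  -0.0051  0.0446]
white b [0.4365 0.1087 0.0434] 0.0028 [0.4369 0.1102 0.0462] [0.4378 0.1055 0.0445]
dark a [ 0.5127 -0.061   0.0433] 0.0014 [ 0.5136 -0.0587  0.0462] [ 0.513  -0.0659  0.0465]
dark b [0.5077 0.0498 0.0429] 0.001 [0.5106 0.0535 0.0489] [0.5078 0.0449 0.0458]
bar [ 0.4322 -0.1089  0.0423] 0.005 [ 0.4284 -0.1102  0.0409] [ 0.4344 -0.1103  0.0419]
yellow [ 0.3866 -0.2255  0.0228] 0.0012 [ 0.3892 -0.2212  0.0273] [ 0.3874 -0.2279  0.0249]
scene [272 155  29  16] h [0.0376 0.0434 0.0493] rect [ 434. -107.] [33. 63.] 70 rgb [67. 45. 29.]
scene [163 172  34  18] h [0.0373 0.0465 0.0542] rect [ 662. -195.] [32. 75.] 71 rgb [63. 59. 53.]
scene [261 181  21  17] h [0.0384 0.0458 0.0486] rect [514. -58.] [42. 44.] 53 rgb [39. 31. 22.]
scene [307 180  20  18] h [0.0386 0.0459 0.0486] rect [434.  -0.] [42. 44.] 22 rgb [103.  94.  78.]
scene [295 210  22  19] h [0.0388 0.0461 0.0484] rect [510.  54.] [42. 45.] 27 rgb [36. 27. 18.]
scene [339 212  22  19] h [0.0385 0.0457 0.0485] rect [439. 113.] [43. 44.] 48 r
[... 215 characters left out ...]
48 ] rect [656. 218.] [89. 87.] 66 rgb [126.  93.  62.]
side [222 174  19  13] h [0.0365 0.044  0.0466] rect [438. 106.] [43. 41.] 57 rgb [162. 141. 111.]
side [253 185  20  14] h [0.0371 0.0438 0.0462] rect [509.  48.] [42. 43.] 42 rgb [32. 17.  7.]
side [220 200  21  14] h [0.0372 0.0441 0.0466] rect [432.  -5.] [44. 42.] 21 rgb [163. 142. 111.]
side [259 212  21  16] h [0.038  0.0442 0.0464] rect [514. -64.] [44. 41.] 44 rgb [33. 17.  7.]
side [215 230  34  16] h [0.0375 0.0416 0.0477] rect [ 433. -110.] [34. 64.] 70 rgb [96. 49. 21.]
side [334 257  41  24] h [0.0371 0.0461 0.0541] rect [ 645. -236.] [39. 73.] 66 rgb [112.  95.  80.]
slab z 0.019165355461584488 table -0.000509883830879021
```

View pics/cA.png

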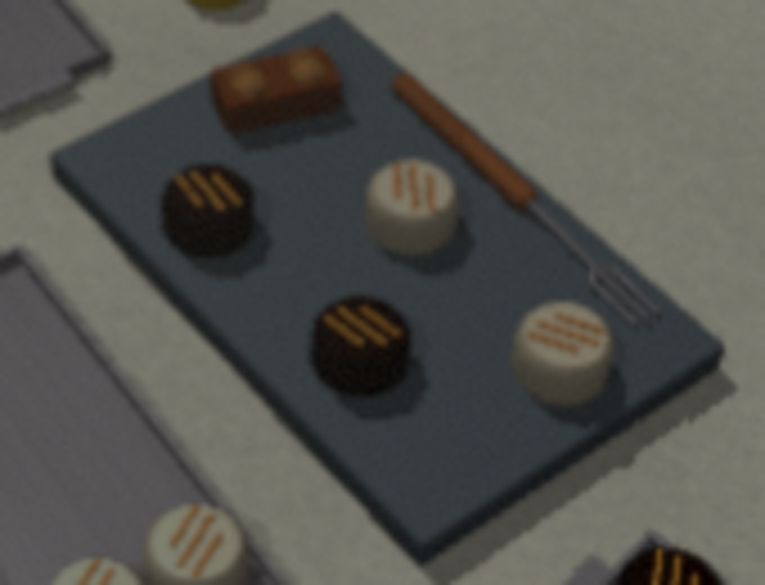

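View pics/cB.png

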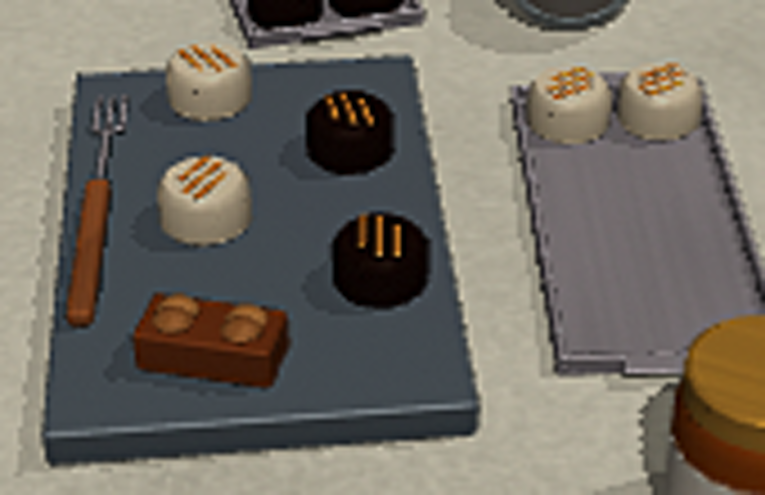

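Both crops confirm the targets. Scene crop: bar (277,88), darks (208,210) and (360,345), whites (412,205) and (563,355). All whites on the slab are cream; the yellow one is off the slab. I'll raise the arm and move over the slab while turning the closing line to world y, then look with the wrist camera.

```bash
cat >> h.py <<'E'
def go(p,yaw=0.):
    """units from the measured pose to TCP p, tool y turned yaw deg from world y (ccw), tool down"""
    st=env.read_state(); M=R.from_quat(st['eef_rot'])
    t=R.from_matrix(np.array([[-1,0,0],[0,1,0],[0,0,-1.]])); t=R.from_euler('z',yaw,degrees=True)*t
    d=M.inv().apply(np.array(p)-st['eef_pos'])/.03; r=np.degrees((M.inv()*t).as_rotvec())/5
    print('at',np.round(st['eef_pos'],4),'shift',d.round(2),'turn',r.round(2),'clock',round(st['clock'],2),'w',round(st['gripper_width'],3),'F',np.round(st['ft_force'],1),'ff',round(st['finger_force'],1))
E
python3 - <<'E'
from h import *
go([.45,.10,.36])
E
```

```text
at [0.259  0.5128 0.2138] shift [-11.89  -9.42  -4.86] turn [-0.02 -0.01 -5.36] clock 0.15 w 1.0 F [0.1 0.7 1. ] ff 0.0
```

Emit:
apply_moves --rows '[[[0.75,0,0,-2,0,0,-1],[0.75,-1.5,-1.2,-3.5,0,0,-2.5],[0.75,-3,-2.4,-4.86,0,0,-4],[0.75,-4.5,-3.6,-4.86,0,0,-5.36],[0.75,-6,-4.8,-4.86,0,0,-5.36],[0.75,-7.5,-6,-4.86,0,0,-5.36],[0.75,-9,-7.2,-4.86,0,0,-5.36],[0.75,-10.5,-8.4,-4.86,0,0,-5.36],[0.75,-11.89,-9.42,-4.86,0,0,-5.36],[0.75,-11.89,-9.42,-4.86,0,0,-5.36]]]'

```text
clock: 1.4
eef_pos: [0.451, 0.0975, 0.3596]
eef_rot: [0.003, 1.0, -0.0, -0.001]
ft_force: [-0.6, 0.9, -0.2]
gripper_width: 0.749
finger_force: 0.0
```

```bash
python3 - <<'E'
from h import *
s=cam('wrist'); save(s,'w1'); go([.45,-.02,.36])
E
```

```text
at [0.4504 0.0991 0.3599] shift [-0.   -3.97 -0.  ] turn [ 0.   -0.01 -0.04] clock 1.45 w 0.75 F [-0.4  1.2  0.3] ff 0.0
```

View pics/w1.png

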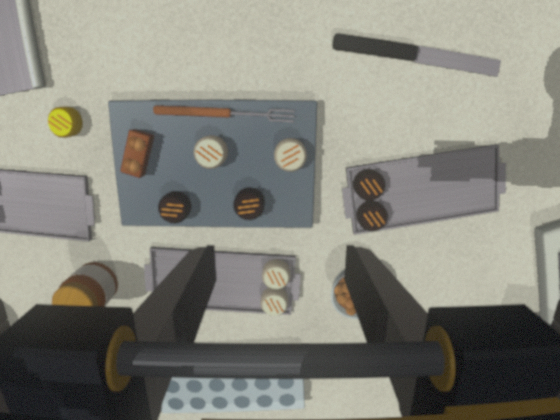

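Wrist view: slab pieces are the bar (137,153), whites (210,152) and (290,155), darks (175,207) and (248,204). Dark tray corners are about (347,165), (496,147), (498,210), (354,232). The white tray is at (222,280) and the bar tray is cut off at left. For the second viewpoint I'll move toward -y.

Emit:
apply_moves --rows '[[[0.75,0,-2,0,0,0,0],[0.75,0,-4,0,0,0,0],[0.75,0,-6,0,0,0,0],[0.75,0,-7,0,0,0,0],[0.75,0,-7.3,0,0,0,0],[0.75,0,-7.3,0,0,0,0]]]'

```text
clock: 2.2
eef_pos: [0.4504, -0.1177, 0.3604]
eef_rot: [-0.001, 1.0, 0.0, 0.0]
ft_force: [0.4, 0.9, -0.2]
gripper_width: 0.751
finger_force: 0.0
```

```bash
cat >> h.py <<'E'
def cloud(s):
    vv,uu=np.mgrid[0:420,0:560]; d=np.stack([(uu-s['cx'])/s['fx'],(vv-s['cy'])/s['fy']],-1); x=d.copy()
    for _ in range(20): x=d/(1+s['k1']*(x**2).sum(-1,keepdims=True))
    z=s['range_z']; return np.stack([x[...,0]*z,-x[...,1]*z,-z],-1)@s['T'][:3,:3].T+s['T'][:3,3]
def blobs(s,lo,hi,mn=60):
    P=cloud(s); m=((P[...,2]>lo)&(P[...,2]<hi)&(s['range_z']>0)).astype(np.uint8)
    k,l,st,c=cv2.connectedComponentsWithStats(m)
    for i in range(1,k):
        if 3000>st[i,4]>mn:
            Q=P[l==i]; r=cv2.minAreaRect(Q[:,:2].astype(np.float32)*1000)
            print(' px',c[i].round(),'h',np.percentile(Q[:,2],[5,50,95]).round(4),'mean',Q[:,:2].mean(0).round(4),'rect',np.round(r[0]),np.round(r[1]),round(r[2]),s['pixels'][l==i].mean(0).round())
E
python3 - <<'E'
from h import *
s=cam('wrist'); save(s,'w2')
for n in ('w1','w2'):
    s=load(n); print(n,'slab pieces'); blobs(s,.036,.056); print('low'); blobs(s,.022,.034)
E
```

```text
w1 slab pieces
 px [135. 153.] h [0.0394 0.0429 0.0487] mean [ 0.4334 -0.1051] rect [ 435. -107.] [33. 64.] 70 [124.  89.  64.]
 px [210. 152.] h [0.0406 0.0456 0.0477] mean [0.4332 0.0008] rect [434.  -0.] [45. 46.] 1 [164. 158. 135.]
 px [290. 155.] h [0.0412 0.0458 0.0479] mean [0.4382 0.111 ] rect [439. 112.] [45. 45.] 90 [169. 160. 136.]
 px [248. 205.] h [0.041  0.0459 0.048 ] mean [0.5092 0.0519] rect [511.  52.] [42. 45.] 87 [78. 64. 52.]
 px [173. 208.] h [0.0401 0.0457 0.0479] mean [ 0.5138 -0.0576] rect [516. -59.] [44. 44.] 39 [78. 65. 53.]
 px [553. 270.] h [0.0361 0.037  0.0388] mean [0.6271 0.5499] rect [646. 553.] [181.  25.] 15 [178. 181. 168.]
 px [ 95. 282.] h [0.0375 0.0474 0.0551] mean [ 0.6347 -0.1956] rect [ 639. -201.] [74. 32.] 45 [98. 92. 83.]
 px [343. 299.] h [0.0383 0.0434 0.0485] mean [0.6649 0.1952] rect [666. 193.] [86. 32.] 17 [140. 121.  98.]
low
 px [213. 112.] h [0.0239 0.0299 0.0323] mean [0.3795 0.0054] rect [381.  16.] [201.  18.] 87 [125. 100.  84.]
 px [ 61. 122.] h [0.0228 0.0257 0.0277] mean [ 0.388  -0.2208] rect [ 388. -222.] [43. 41.] 7 [
[... 2603 characters left out ...]
] rect [502.  40.] [16. 45.] 48 [55. 55. 55.]
 px [313. 195.] h [0.0222 0.0276 0.0336] mean [ 0.5001 -0.0686] rect [501. -65.] [16. 44.] 21 [61. 63. 63.]
 px [ 92. 214.] h [0.0233 0.026  0.0318] mean [ 0.5298 -0.4081] rect [ 531. -410.] [63. 31.] 84 [115.  82.  58.]
 px [505. 217.] h [0.0238 0.0291 0.0309] mean [0.5347 0.2348] rect [535. 237.] [43. 44.] 38 [77. 61. 46.]
 px [408. 274.] h [0.0242 0.0291 0.0313] mean [0.6302 0.0885] rect [631.  90.] [41. 39.] 40 [172. 162. 136.]
 px [469. 276.] h [0.0226 0.0277 0.0332] mean [0.6357 0.1924] rect [638. 195.] [22. 68.] 50 [94. 96. 92.]
 px [230. 273.] h [0.0222 0.0277 0.0335] mean [ 0.6277 -0.1964] rect [ 634. -194.] [57. 14.] 42 [102.  99.  92.]
```

View pics/w2.png

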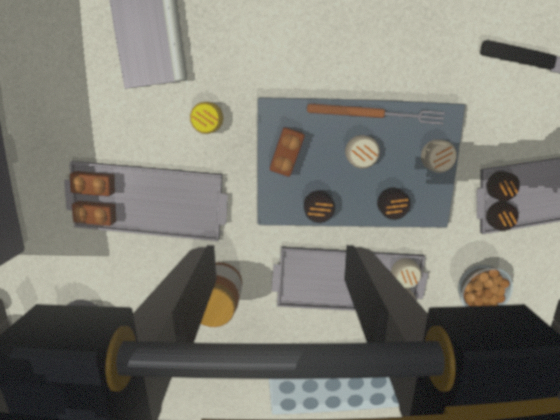

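Second wrist view agrees to about 2 mm: bar (286,152), whites (363,152) and (440,156), darks (319,207) and (395,204), bar tray with its bars at (90,185) and (92,215). The jar is near (220,295). Piece tops stand at 46 mm over the 20 mm slab. Next I check the tray corners and work out the first move, the bar.

```bash
cat >> h.py <<'E'
TR={}
for n,m,y0,a in (('dark',(.511,.2338),.089,8.7),('white',(.6575,.088),.089,175.9),('bar',(.507,-.408),.080,-4.8)):
    TR[n]=(np.array(m),y0,a)
def tl(n,x,y):
    m,y0,a=TR[n]; a=np.radians(a); return m+np.array([[np.cos(a),-np.sin(a)],[np.sin(a),np.cos(a)]])@[x,y+y0]
def inv(n,p):
    m,y0,a=TR[n]; a=np.radians(a); return np.array([[np.cos(a),np.sin(a)],[-np.sin(a),np.cos(a)]])@(np.array(p)-m)-[0,y0]
E
python3 - <<'E'
from h import *
a,b=load('w1'),load('w2')
for n,s,pts in (('dark',a,[(496,147),(498,210)]),('white',b,[(282,248),(280,303)]),('white',a,[(153,248),(151,305)]),('bar',b,[(221,174),(219,237),(77,163),(74,226)])):
    for p in pts: print(n,(inv(n,onz(s,*p,.01)[:2])*1000).round())
for n,x,y in (('dark',-.015,.058),('dark',.015,-.003),('white',-.015,.058),('white',.015,-.003),('bar',0,.025)): print(n,tl(n,x,y).round(4))
go([.4345,-.1085,.0225],-20); go([.4345,-.1085,.0225],-19)
E
```

```text
dark [-51. 114.]
dark [ 51. 119.]
white [ 51. 117.]
white [-50. 113.]
white [ 52. 112.]
white [-55. 121.]
bar [-52. 118.]
bar [ 50. 119.]
bar [ -52. -106.]
bar [  52. -119.]
dark [0.4739 0.3768]
dark [0.5128 0.3211]
white [ 0.662  -0.0597]
white [0.6364 0.0033]
bar [ 0.5158 -0.3034]
at [ 0.4504 -0.1173  0.3605] shift [ 0.53  0.29 11.27] turn [0.01 0.   4.02] clock 2.25 w 0.748 F [-0.1  0.2  0.3] ff 0.0
at [ 0.4504 -0.1173  0.3605] shift [ 0.53  0.29 11.27] turn [0.01 0.   3.82] clock 2.25 w 0.748 F [-0.1  0.2  0.3] ff 0.0
```

Emit:
apply_moves --rows '[[[0.75,0.3,0.2,1.5,0,0,1.5],[0.75,0.53,0.29,3.3,0,0,3],[0.75,0.53,0.29,5.1,0,0,3.9],[0.75,0.53,0.29,6.9,0,0,3.9],[0.75,0.53,0.29,8.5,0,0,3.9],[0.75,0.53,0.29,9.7,0,0,3.9],[0.75,0.53,0.29,10.5,0,0,3.9],[0.75,0.53,0.29,11.0,0,0,3.9],[0.75,0.53,0.29,11.27,0,0,3.9],[0.75,0.53,0.29,11.27,0,0,3.9]]]'

```text
clock: 3.5
eef_pos: [0.4346, -0.1099, 0.0225]
eef_rot: [0.169, 0.986, 0.0, 0.0]
ft_force: [-0.1, -0.4, 0.4]
gripper_width: 0.749
finger_force: 0.0
```

Emit:
apply_moves --rows '[[[0.2,0,0,0,0,0,0],[0.2,0,0,0,0,0,0],[0.2,0,0,0,0,0,0],[0.2,0,0,0,0,0,0],[0.2,0,0,0,0,0,0],[0.2,0,0,0,0,0,0]]]' --newtons 12

```text
clock: 4.25
eef_pos: [0.4345, -0.1102, 0.0225]
eef_rot: [0.169, 0.986, -0.0, 0.0]
ft_force: [0.1, 0.2, 2.5]
gripper_width: 0.349
finger_force: 12.0
```

```bash
python3 - <<'E'
from h import *
P=cloud(load('w2')); 
for n,s in (('dark','w1'),('white','w2'),('bar','w2')):
    P=cloud(load(s)).reshape(-1,3); P=P[P[:,2]>-.02]; L=np.array([inv(n,p) for p in P[:,:2]]); k=(abs(L[:,0])<.03)&(L[:,1]>-.03)&(L[:,1]<.1)&(P[:,2]<.02)
    print(n,'floor',np.median(P[k,2]).round(4),k.sum())
go([.5158,-.3034,.10],-4.8)
go([.5158,-.3034,.0055],-4.8)
E
```

```text
dark floor 0.0036 2960
white floor 0.0035 1790
bar floor 0.0035 2987
at [ 0.4345 -0.1102  0.0225] shift [-4.71 -5.16 -2.58] turn [-0.    0.   -2.94] clock 4.25 w 0.349 F [0.1 0.2 2.5] ff 12.0
at [ 0.4345 -0.1102  0.0225] shift [-4.71 -5.16  0.57] turn [-0.    0.   -2.94] clock 4.25 w 0.349 F [0.1 0.2 2.5] ff 12.0
```

Emit:
apply_moves --rows '[[[0.2,0,0,-0.5,0,0,0],[0.2,0,0,-1.5,0,0,0],[0.2,-0.4,-0.4,-2.58,0,0,0],[0.2,-1.1,-1.2,-2.58,0,0,-0.7],[0.2,-2,-2.2,-2.58,0,0,-1.4],[0.2,-2.9,-3.2,-2.58,0,0,-2.1],[0.2,-3.8,-4.2,-2.58,0,0,-2.7],[0.2,-4.4,-4.85,-2.58,0,0,-2.94],[0.2,-4.71,-5.16,-2.58,0,0,-2.94],[0.2,-4.71,-5.16,-2.58,0,0,-2.94]]]'

```text
clock: 5.5
eef_pos: [0.5159, -0.3034, 0.1]
eef_rot: [0.042, 0.999, 0.0, -0.0]
ft_force: [-1.3, 0.1, -1.0]
gripper_width: 0.354
finger_force: 12.0
```

Emit:
apply_moves --rows '[[[0.2,0,0,0.6,0,0,0],[0.2,0,0,1.5,0,0,0],[0.2,0,0,2.2,0,0,0],[0.2,0,0,2.7,0,0,0],[0.2,0,0,2.95,0,0,0],[0.2,0,0,3.05,0,0,0],[0.2,0,0,3.1,0,0,0],[0.2,0,0,3.1,0,0,0]]]'

```text
clock: 6.5
eef_pos: [0.5162, -0.3036, 0.0072]
eef_rot: [0.042, 0.999, -0.0, 0.0]
ft_force: [0.1, -0.5, -0.9]
gripper_width: 0.349
finger_force: 12.0
```

Emit:
apply_moves --rows '[[[0.2,0,0,0.03,0,0,0],[0.2,0,0,0.05,0,0,0],[0.2,0,0,0.05,0,0,0]]]'

```text
clock: 6.88
eef_pos: [0.516, -0.3035, 0.0055]
eef_rot: [0.042, 0.999, -0.0, 0.0]
ft_force: [-0.5, 0.5, 1.0]
gripper_width: 0.352
finger_force: 12.0
```

Emit:
apply_moves --rows '[[[0.4,0,0,0,0,0,0],[0.5,0,0,0,0,0,0],[0.55,0,0,0,0,0,0],[0.55,0,0,0,0,0,0],[0.55,0,0,-0.4,0,0,0],[0.55,0,0,-1.2,0,0,0],[0.55,0,0,-2.4,0,0,0],[0.55,0,0,-4,0,0,0],[0.55,0,0,-5.6,0,0,0],[0.55,0,0,-6,0,0,0]]]'

```text
clock: 8.12
eef_pos: [0.5177, -0.3048, 0.1904]
eef_rot: [0.042, 0.999, -0.003, 0.003]
ft_force: [0.3, 0.4, -0.0]
gripper_width: 0.552
finger_force: 0.0
```

```bash
python3 - <<'E'
from h import *
s=cam('wrist'); save(s,'w3'); blobs(s,.019,.034)
go([.516,-.0595,.10],0)
E
```

```text
px [ 33. 135.] h [0.02   0.0267 0.0333] mean [ 0.4465 -0.5449] rect [ 457. -545.] [  5. 284.] 90 [62. 61. 62.]
 px [358.  40.] h [0.0211 0.0258 0.0278] mean [ 0.3888 -0.2247] rect [ 388. -224.] [45. 45.] 86 [183. 158.  40.]
 px [175. 161.] h [0.0233 0.0258 0.0317] mean [ 0.4827 -0.4041] rect [ 484. -406.] [64. 33.] 85 [119.  82.  55.]
 px [282. 184.] h [0.0236 0.026  0.0319] mean [ 0.5141 -0.3034] rect [ 516. -303.] [31. 65.] 85 [128.  90.  64.]
 px [178. 208.] h [0.0225 0.0259 0.0319] mean [ 0.5298 -0.4089] rect [ 532. -411.] [65. 33.] 85 [113.  78.  53.]
 px [383. 275.] h [0.0197 0.0264 0.0331] mean [ 0.6216 -0.2041] rect [ 624. -201.] [35.  4.] 61 [105. 102.  95.]
 px [528. 387.] h [0.021  0.0229 0.0239] mean [ 0.8102 -0.0042] rect [813.  -5.] [ 9. 51.] 84 [144. 154. 155.]
at [ 0.5174 -0.3046  0.1897] shift [0.75 8.15 2.95] turn [-0.05  0.06 -0.96] clock 8.18 w 0.547 F [ 0.1 -0.4  1.6] ff 0.0
```

View pics/w3.png

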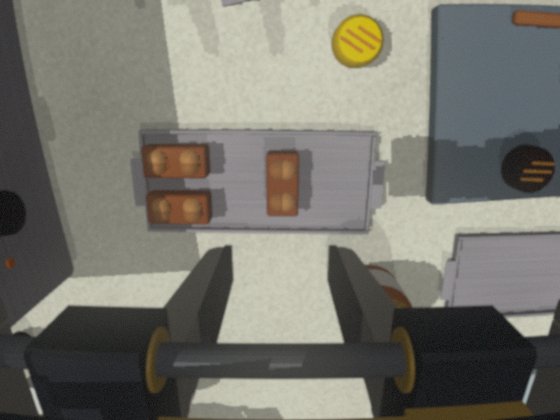

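The bar lies flat at (282,184), level with the two fixed bars and clear of the rim. Next is the dark round seen here at (528,168).

Emit:
apply_moves --rows '[[[0.75,0.1,0.6,0,0,0,-0.3],[0.75,0.25,2,0.2,0,0,-0.96],[0.75,0.4,3.8,0.8,-0.05,0.06,-0.96],[0.75,0.55,5.6,1.5,-0.05,0.06,-0.96],[0.75,0.7,7.2,2.2,-0.05,0.06,-0.96],[0.75,0.75,8.0,2.8,-0.05,0.06,-0.96],[0.75,0.75,8.15,3.6,-0.05,0.06,-0.96],[0.75,0.75,8.15,4.4,-0.05,0.06,-0.96],[0.75,0.75,8.15,4.8,-0.05,0.06,-0.96],[0.75,0.75,8.15,4.8,-0.05,0.06,-0.96]]]'

```text
clock: 9.43
eef_pos: [0.5121, -0.0568, 0.0395]
eef_rot: [-0.0, 1.0, 0.003, -0.004]
ft_force: [-0.0, -0.4, 0.8]
gripper_width: 0.747
finger_force: 0.0
```

```bash
python3 - <<'E'
from h import *
go([.5155,-.0600,.0225],0)
E
```

```text
at [ 0.5121 -0.0568  0.0395] shift [-0.12 -0.11  0.57] turn [ 0.07 -0.1   0.01] clock 9.43 w 0.747 F [-0.  -0.4  0.8] ff 0.0
```

Emit:
apply_moves --rows '[[[0.75,-0.12,-0.11,0.25,0.07,-0.1,0],[0.75,-0.12,-0.11,0.5,0.07,-0.1,0],[0.75,-0.12,-0.11,0.57,0.07,-0.1,0],[0.75,-0.12,-0.11,0.57,0.07,-0.1,0],[0.2,-0.12,-0.11,0.57,0.07,-0.1,0],[0.2,-0.12,-0.11,0.57,0.07,-0.1,0],[0.2,-0.12,-0.11,0.57,0.07,-0.1,0],[0.2,-0.12,-0.11,0.57,0.07,-0.1,0],[0.2,-0.12,-0.11,0.57,0.07,-0.1,0]]]'

```text
clock: 10.55
eef_pos: [0.5176, -0.061, 0.0243]
eef_rot: [0.0, 1.0, -0.001, 0.002]
ft_force: [0.3, -0.8, 0.9]
gripper_width: 0.494
finger_force: 12.0
```

```bash
python3 - <<'E'
from h import *
go([.474,.377,.10],8.7)
E
```

```text
at [ 0.5176 -0.061   0.0243] shift [ 1.44 14.6  -2.55] turn [-0.02  0.04 -1.74] clock 10.55 w 0.494 F [ 0.3 -0.8  0.9] ff 12.0
```

Emit:
apply_moves --rows '[[[0.2,0,0,-0.5,0,0,0],[0.2,0,0,-1.5,0,0,0],[0.2,0.05,0.5,-2.4,0,0,0],[0.2,0.12,1.3,-2.55,0,0,0],[0.2,0.25,2.5,-2.55,0,0,0],[0.2,0.4,4,-2.55,0,0,0],[0.2,0.55,5.5,-2.55,0,0,-0.4],[0.2,0.7,7,-2.55,0,0,-0.8],[0.2,0.85,8.5,-2.55,0,0,-1.2],[0.2,1.0,10,-2.55,0,0,-1.5]]]'

```text
clock: 11.8
eef_pos: [0.4871, 0.2407, 0.101]
eef_rot: [-0.066, 0.998, -0.001, 0.002]
ft_force: [0.7, 0.6, -0.2]
gripper_width: 0.494
finger_force: 12.0
```

Emit:
apply_moves --rows '[[[0.2,0.1,1.3,0,0,0,0],[0.2,0.25,2.5,0,0,0,-0.1],[0.2,0.35,3.4,0,0,0,-0.24],[0.2,0.4,4.2,0,0,0,-0.24],[0.2,0.4,4.6,0,0,0,-0.24],[0.2,0.4,4.6,0,0,0,-0.24],[0.2,0.4,4.6,0,0,0,-0.24],[0.2,0.4,4.6,0,0,0,-0.24]]]'

```text
clock: 12.8
eef_pos: [0.4575, 0.3736, 0.0997]
eef_rot: [-0.075, 0.997, -0.001, 0.002]
ft_force: [0.4, 0.8, -1.1]
gripper_width: 0.496
finger_force: 12.0
```

```bash
python3 - <<'E'
from h import *
go([.474,.377,.0080],8.7)
E
```

```text
at [0.4575 0.3736 0.0997] shift [-0.55  0.04  3.06] turn [-0.03  0.04 -0.01] clock 12.8 w 0.496 F [ 0.4  0.8 -1.1] ff 12.0
```

Emit:
apply_moves --rows '[[[0.2,-0.2,0,0.3,0,0,0],[0.2,-0.45,0.04,1.0,0,0.04,0],[0.2,-0.55,0.04,1.8,-0.03,0.04,0],[0.2,-0.55,0.04,2.4,-0.03,0.04,0],[0.2,-0.55,0.04,2.8,-0.03,0.04,0],[0.2,-0.55,0.04,2.95,-0.03,0.04,0],[0.2,-0.55,0.04,3.02,-0.03,0.04,0],[0.2,-0.55,0.04,3.06,-0.03,0.04,0],[0.2,-0.55,0.04,3.06,-0.03,0.04,0]]]'

```text
clock: 13.92
eef_pos: [0.474, 0.3781, 0.0084]
eef_rot: [-0.076, 0.997, 0.0, 0.0]
ft_force: [-0.1, -0.5, -0.4]
gripper_width: 0.489
finger_force: 12.0
```

Emit:
apply_moves --rows '[[[0.2,0,0,0.03,0,0,0],[0.2,0,0,0.04,0,0,0],[0.2,0,0,0.04,0,0,0],[0.52,0,0,0.04,0,0,0],[0.6,0,0,0.04,0,0,0],[0.62,0,0,0.04,0,0,0],[0.62,0,0,0.04,0,0,0],[0.62,0,0,-0.4,0,0,0],[0.62,0,0,-1.4,0,0,0],[0.62,0,0,-2.6,0,0,0]]]'

```text
clock: 15.18
eef_pos: [0.4734, 0.3777, 0.0871]
eef_rot: [-0.076, 0.997, 0.0, -0.0]
ft_force: [0.8, 0.8, -0.3]
gripper_width: 0.621
finger_force: 0.0
```

Emit:
apply_moves --rows '[[[0.75,0,-0.3,-0.7,0,0,0],[0.75,0,-1,-1,0,0,0],[0.75,0,-1.5,-1,0,0,0],[0.75,0,-1.5,-1,0,0,0],[0.75,0,-1.5,-1,0,0,0]]]'

```text
clock: 15.8
eef_pos: [0.4799, 0.333, 0.1147]
eef_rot: [-0.076, 0.997, 0.0, -0.001]
ft_force: [0.2, 0.9, -0.8]
gripper_width: 0.752
finger_force: 0.0
```

```bash
python3 - <<'E'
from h import *
s=cam('wrist'); save(s,'w4'); blobs(s,.02,.034)
go([.5105,.0515,.075],0);go([.5105,.0515,.0225],0)
E
```

```text
px [150. 199.] h [0.0236 0.0289 0.0306] mean [0.4842 0.2328] rect [486. 231.] [45. 45.] 80 [75. 61. 48.]
 px [338. 209.] h [0.0239 0.0289 0.0308] mean [0.4703 0.3762] rect [472. 377.] [45. 45.] 81 [63. 52. 45.]
 px [155. 256.] h [0.0233 0.0289 0.0307] mean [0.531  0.2386] rect [533. 236.] [37. 46.] 56 [73. 58. 45.]
 px [546. 313.] h [0.0207 0.0262 0.0329] mean [0.5392 0.587 ] rect [539. 589.] [ 4. 22.] 17 [85. 87. 81.]
 px [ 11. 316.] h [0.0205 0.0239 0.0279] mean [0.6175 0.1031] rect [616. 103.] [15.  7.] 38 [99. 94. 83.]
at [0.48   0.3333 0.1149] shift [ 0.41 -9.44  1.33] turn [ 0.   -0.02  1.74] clock 15.85 w 0.747 F [-0.1  0.  -0.5] ff 0.0
at [0.48   0.3333 0.1149] shift [ 0.41 -9.44  3.08] turn [ 0.   -0.02  1.74] clock 15.85 w 0.747 F [-0.1  0.  -0.5] ff 0.0
```

Emit:
apply_moves --rows '[[[0.75,0.05,-0.9,0,0,0,0.3],[0.75,0.1,-2.4,0.2,0,0,0.7],[0.75,0.2,-4.2,0.4,0,0,1.2],[0.75,0.28,-6,0.6,0,0,1.74],[0.75,0.35,-7.6,0.8,0,0,1.74],[0.75,0.41,-8.8,1.0,0,0,1.74],[0.75,0.41,-9.44,1.2,0,0,1.74],[0.75,0.41,-9.44,1.9,0,0,1.74],[0.75,0.41,-9.44,2.5,0,0,1.74],[0.75,0.41,-9.44,2.5,0,0,1.74]]]'

```text
clock: 17.1
eef_pos: [0.5095, 0.0525, 0.0389]
eef_rot: [-0.0, 1.0, 0.001, -0.002]
ft_force: [-0.1, 0.6, 0.2]
gripper_width: 0.751
finger_force: 0.0
```

Emit:
apply_moves --rows '[[[0.75,0,0,0.3,0,0,0],[0.75,0,0,0.5,0,0,0],[0.75,0,0,0.58,0,0,0],[0.75,0,0,0.58,0,0,0],[0.2,0,0,0.58,0,0,0],[0.2,0,0,0.58,0,0,0],[0.2,0,0,0.58,0,0,0],[0.2,0,0,0.58,0,0,0],[0.2,0,0,0.58,0,0,0]]]'

```text
clock: 18.23
eef_pos: [0.5113, 0.0516, 0.0235]
eef_rot: [0.0, 1.0, 0.0, 0.0]
ft_force: [-0.1, -0.6, 1.9]
gripper_width: 0.498
finger_force: 12.0
```

```bash
python3 - <<'E'
from h import *
go([.5128,.3211,.09],8.7)
E
```

```text
at [0.5113 0.0516 0.0235] shift [-0.05  8.98 -2.21] turn [ 0.    0.   -1.74] clock 18.23 w 0.498 F [-0.1 -0.6  1.9] ff 12.0
```

Emit:
apply_moves --rows '[[[0.2,0,0,-0.5,0,0,0],[0.2,0,0,-1.5,0,0,0],[0.2,0,0.5,-2.2,0,0,0],[0.2,0,1.5,-2.21,0,0,0],[0.2,-0.05,3,-2.21,0,0,-0.5],[0.2,-0.05,4.6,-2.21,0,0,-1],[0.2,-0.05,6.2,-2.21,0,0,-1.5],[0.2,-0.05,7.6,-2.21,0,0,-1.74],[0.2,-0.05,8.5,-2.21,0,0,-1.74],[0.2,-0.05,8.98,-2.21,0,0,-1.74]]]'

```text
clock: 19.48
eef_pos: [0.5126, 0.3223, 0.0905]
eef_rot: [-0.077, 0.997, 0.0, 0.0]
ft_force: [-0.1, -0.9, -0.9]
gripper_width: 0.495
finger_force: 12.0
```

Emit:
apply_moves --rows '[[[0.2,0,0,0,0,0,0],[0.2,0,0,0,0,0,0],[0.2,0,0,0.4,0,0,0],[0.2,0,0,1.2,0,0,0],[0.2,0,0,1.8,0,0,0],[0.2,0,0,2.2,0,0,0],[0.2,0,0,2.2,0,0,0],[0.2,0,0,2.2,0,0,0]]]'

```text
clock: 20.48
eef_pos: [0.5133, 0.3213, 0.0245]
eef_rot: [-0.076, 0.997, 0.0, 0.001]
ft_force: [0.1, -0.1, -0.6]
gripper_width: 0.495
finger_force: 12.0
```

```bash
python3 - <<'E'
from h import *
go([.5128,.3211,.0065],8.7)
E
```

```text
at [0.5133 0.3213 0.0245] shift [ 0.02 -0.    0.6 ] turn [ 0.01  0.01 -0.  ] clock 20.48 w 0.495 F [ 0.1 -0.1 -0.6] ff 12.0
```

Emit:
apply_moves --rows '[[[0.2,0,0,0.35,0,0,0],[0.2,0,0,0.52,0,0,0],[0.2,0,0,0.58,0,0,0],[0.2,0,0,0.6,0,0,0],[0.2,0,0,0.6,0,0,0],[0.52,0,0,0.6,0,0,0],[0.6,0,0,0.6,0,0,0],[0.62,0,0,0.6,0,0,0],[0.62,0,0,0.6,0,0,0],[0.62,0,0,0.2,0,0,0]]]'

```text
clock: 21.72
eef_pos: [0.5117, 0.3207, 0.0172]
eef_rot: [-0.076, 0.997, -0.0, -0.001]
ft_force: [0.3, 0.3, 0.4]
gripper_width: 0.619
finger_force: 0.0
```

Emit:
apply_moves --rows '[[[0.62,0,0,-0.8,0,0,0],[0.62,0,0,-2,0,0,0],[0.75,0,-0.4,-3,0,0,0],[0.75,0,-1,-3,0,0,0],[0.75,0,-1.5,-3,0,0,0],[0.75,0,-1.5,-3,0,0,0],[0.75,0,-1.5,-3,0,0,0]]]'

```text
clock: 22.6
eef_pos: [0.5188, 0.2763, 0.1066]
eef_rot: [-0.076, 0.997, 0.0, -0.001]
ft_force: [0.6, 0.1, 0.3]
gripper_width: 0.749
finger_force: 0.0
```

```bash
python3 - <<'E'
from h import *
s=cam('wrist'); save(s,'w5'); blobs(s,.02,.034)
go([.4385,.1115,.0225],0)
E
```

```text
px [423. 173.] h [0.0237 0.0288 0.0306] mean [0.4711 0.3747] rect [472. 377.] [45. 45.] 53 [79. 61. 47.]
 px [339. 213.] h [0.024  0.0289 0.0306] mean [0.5101 0.3192] rect [512. 321.] [46. 45.] 55 [69. 58. 50.]
 px [228. 227.] h [0.0238 0.0289 0.0307] mean [0.5333 0.2392] rect [536. 239.] [45. 45.] 6 [86. 70. 55.]
 px [ 46. 296.] h [0.0212 0.0279 0.0301] mean [0.6198 0.0909] rect [622.  89.] [23. 43.] 14 [163. 155. 133.]
 px [548. 307.] h [0.0207 0.0271 0.0331] mean [0.5668 0.5207] rect [566. 522.] [13. 27.] 67 [93. 94. 88.]
 px [218. 327.] h [0.0209 0.0274 0.0333] mean [0.6237 0.2401] rect [627. 242.] [38.  8.] 54 [ 98. 101.  98.]
at [0.5189 0.2766 0.1069] shift [ 3.48 -5.04  2.82] turn [ 0.01 -0.02  1.74] clock 22.65 w 0.748 F [-0.  -0.4  0.3] ff 0.0
```

View pics/w5.png

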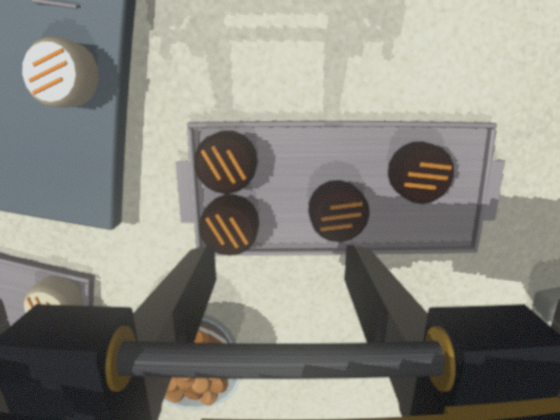

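Both dark rounds sit flat inside the tray, at (339,212) and (421,172). The next piece is the cream-white round with stripes on the slab at (60,72), not the yellow one.

Emit:
apply_moves --rows '[[[0.75,0.5,-0.7,0,0,0,0.4],[0.75,1.3,-1.9,0,0,0,0.9],[0.75,2.1,-3,0.1,0,0,1.4],[0.75,2.9,-4.2,0.3,0,0,1.74],[0.75,3.48,-5.04,0.6,0,0,1.74],[0.75,3.48,-5.04,0.8,0,0,1.74],[0.75,3.48,-5.04,1.4,0,0,1.74],[0.75,3.48,-5.04,2,0,0,1.74],[0.75,3.48,-5.04,2.3,0,0,1.74],[0.75,3.48,-5.04,2.3,0,0,1.74]]]'

```text
clock: 23.9
eef_pos: [0.4389, 0.1119, 0.0382]
eef_rot: [-0.0, 1.0, 0.0, -0.001]
ft_force: [-0.1, -0.5, 0.2]
gripper_width: 0.749
finger_force: 0.0
```

Emit:
apply_moves --rows '[[[0.75,0,0,0.3,0,0,0],[0.75,0,0,0.47,0,0,0],[0.75,0,0,0.52,0,0,0],[0.75,0,0,0.52,0,0,0],[0.2,0,0,0.52,0,0,0],[0.2,0,0,0.52,0,0,0],[0.2,0,0,0.52,0,0,0],[0.2,0,0,0.52,0,0,0],[0.2,0,0,0.52,0,0,0]]]'

```text
clock: 25.02
eef_pos: [0.4393, 0.1113, 0.0232]
eef_rot: [0.0, 1.0, 0.0, 0.0]
ft_force: [-0.4, 0.1, 1.7]
gripper_width: 0.5
finger_force: 12.0
```

```bash
python3 - <<'E'
from h import *
go([.662,-.060,.09],-4.1)
E
```

```text
at [0.4393 0.1113 0.0232] shift [-7.42 -5.71 -2.23] turn [0.01 0.   0.82] clock 25.02 w 0.5 F [-0.4  0.1  1.7] ff 12.0
```

Emit:
apply_moves --rows '[[[0.2,0,0,-0.5,0,0,0],[0.2,0,0,-1.5,0,0,0],[0.2,-0.3,-0.2,-2.2,0,0,0],[0.2,-1,-0.8,-2.23,0,0,0.2],[0.2,-2.2,-1.7,-2.23,0,0,0.4],[0.2,-3.6,-2.8,-2.23,0,0,0.6],[0.2,-5,-3.85,-2.23,0,0,0.82],[0.2,-6.2,-4.8,-2.23,0,0,0.82],[0.2,-7.1,-5.45,-2.23,0,0,0.82],[0.2,-7.42,-5.71,-2.23,0,0,0.82]]]'

```text
clock: 26.28
eef_pos: [0.6629, -0.0612, 0.0906]
eef_rot: [0.036, 0.999, 0.0, 0.0]
ft_force: [-0.9, 0.4, -0.5]
gripper_width: 0.498
finger_force: 12.0
```

Emit:
apply_moves --rows '[[[0.2,0,0,0,0,0,0],[0.2,0,0,0,0,0,0],[0.2,0,0,0.4,0,0,0],[0.2,0,0,1.2,0,0,0],[0.2,0,0,1.8,0,0,0],[0.2,0,0,2.2,0,0,0],[0.2,0,0,2.2,0,0,0],[0.2,0,0,2.2,0,0,0]]]'

```text
clock: 27.28
eef_pos: [0.6624, -0.0602, 0.0247]
eef_rot: [0.036, 0.999, 0.0, 0.001]
ft_force: [0.6, -0.4, 0.0]
gripper_width: 0.495
finger_force: 12.0
```

```bash
python3 - <<'E'
from h import *
go([.662,-.060,.0062],-4.1)
E
```

```text
at [ 0.6624 -0.0602  0.0247] shift [0.01 0.   0.62] turn [ 0.    0.01 -0.  ] clock 27.27 w 0.495 F [ 0.6 -0.4  0. ] ff 12.0
```

Emit:
apply_moves --rows '[[[0.2,0,0,0.35,0,0,0],[0.2,0,0,0.53,0,0,0],[0.2,0,0,0.59,0,0,0],[0.2,0,0,0.61,0,0,0],[0.2,0,0,0.61,0,0,0],[0.52,0,0,0.61,0,0,0],[0.6,0,0,0.61,0,0,0],[0.62,0,0,0.61,0,0,0],[0.62,0,0,0.61,0,0,0],[0.62,0,0,0.2,0,0,0]]]'

```text
clock: 28.52
eef_pos: [0.6607, -0.0597, 0.0171]
eef_rot: [0.036, 0.999, 0.001, -0.001]
ft_force: [-0.3, -0.2, -0.3]
gripper_width: 0.62
finger_force: 0.0
```

Emit:
apply_moves --rows '[[[0.62,0,0,-0.8,0,0,0],[0.62,0,0,-2,0,0,0],[0.62,0,0,-3,0,0,0],[0.75,1,0,-3,0,0,0],[0.75,1.5,0,-3,0,0,0],[0.75,1.5,0,-3,0,0,0],[0.75,1.5,0,-3,0,0,0]]]'

```text
clock: 29.4
eef_pos: [0.6176, -0.057, 0.1085]
eef_rot: [0.036, 0.999, 0.0, 0.001]
ft_force: [-0.4, -0.1, 0.2]
gripper_width: 0.751
finger_force: 0.0
```

```bash
python3 - <<'E'
from h import *
s=cam('wrist'); save(s,'w6'); blobs(s,.02,.034)
go([.434,-.0015,.0225],0)
E
```

```text
px [466. 219.] h [0.023  0.0289 0.0307] mean [0.6316 0.0861] rect [633.  88.] [43. 46.] 56 [130. 120. 102.]
 px [111. 248.] h [0.0206 0.027  0.0332] mean [ 0.6365 -0.1926] rect [ 642. -198.] [73. 31.] 34 [101.  99.  92.]
 px [280. 264.] h [0.0236 0.0288 0.0306] mean [ 0.6579 -0.0597] rect [660. -60.] [45. 44.] 39 [176. 167. 141.]
 px [457. 276.] h [0.0228 0.0289 0.0307] mean [0.6805 0.0829] rect [683.  85.] [42. 45.] 53 [177. 165. 138.]
at [ 0.6177 -0.057   0.1084] shift [6.24 1.41 2.86] turn [ 0.    0.01 -0.82] clock 29.45 w 0.749 F [0.  0.5 0.1] ff 0.0
```

Emit:
apply_moves --rows '[[[0.75,0.6,0.1,0,0,0,-0.2],[0.75,1.8,0.4,0,0,0,-0.5],[0.75,3.4,0.8,0,0,0,-0.82],[0.75,4.9,1.1,0.3,0,0,-0.82],[0.75,5.9,1.35,0.5,0,0,-0.82],[0.75,6.24,1.41,0.7,0,0,-0.82],[0.75,6.24,1.41,1.4,0,0,-0.82],[0.75,6.24,1.41,2,0,0,-0.82],[0.75,6.24,1.41,2.3,0,0,-0.82],[0.75,6.24,1.41,2.3,0,0,-0.82]]]'

```text
clock: 30.7
eef_pos: [0.4335, -0.0013, 0.0387]
eef_rot: [0.0, 1.0, 0.0, -0.0]
ft_force: [0.7, 0.9, 0.9]
gripper_width: 0.749
finger_force: 0.0
```

Emit:
apply_moves --rows '[[[0.75,0,0,0.3,0,0,0],[0.75,0,0,0.5,0,0,0],[0.75,0,0,0.56,0,0,0],[0.75,0,0,0.56,0,0,0],[0.2,0,0,0.56,0,0,0],[0.2,0,0,0.56,0,0,0],[0.2,0,0,0.56,0,0,0],[0.2,0,0,0.56,0,0,0],[0.2,0,0,0.56,0,0,0]]]'

```text
clock: 31.82
eef_pos: [0.4333, -0.0012, 0.0223]
eef_rot: [0.0, 1.0, 0.0, 0.0]
ft_force: [-1.2, -0.5, 2.7]
gripper_width: 0.497
finger_force: 12.0
```

```bash
python3 - <<'E'
from h import *
go([.6364,.0033,.09],-4.1)
E
```

```text
at [ 0.4333 -0.0012  0.0223] shift [-6.77  0.15 -2.25] turn [0.01 0.   0.82] clock 31.82 w 0.497 F [-1.2 -0.5  2.7] ff 12.0
```

Emit:
apply_moves --rows '[[[0.2,0,0,-0.5,0,0,0],[0.2,0,0,-1.5,0,0,0],[0.2,-0.3,0,-2.2,0,0,0],[0.2,-1,0,-2.25,0,0,0.2],[0.2,-2.2,0.05,-2.25,0,0,0.4],[0.2,-3.6,0.1,-2.25,0,0,0.6],[0.2,-5,0.15,-2.25,0,0,0.82],[0.2,-6,0.15,-2.25,0,0,0.82],[0.2,-6.6,0.15,-2.25,0,0,0.82],[0.2,-6.77,0.15,-2.25,0,0,0.82]]]'

```text
clock: 33.08
eef_pos: [0.6371, 0.0032, 0.0903]
eef_rot: [0.036, 0.999, 0.0, 0.0]
ft_force: [0.4, 0.1, -0.5]
gripper_width: 0.495
finger_force: 12.0
```

Emit:
apply_moves --rows '[[[0.2,0,0,0,0,0,0],[0.2,0,0,0,0,0,0],[0.2,0,0,0.4,0,0,0],[0.2,0,0,1.2,0,0,0],[0.2,0,0,1.8,0,0,0],[0.2,0,0,2.2,0,0,0],[0.2,0,0,2.2,0,0,0],[0.2,0,0,2.2,0,0,0]]]'

```text
clock: 34.08
eef_pos: [0.6369, 0.0032, 0.0244]
eef_rot: [0.036, 0.999, 0.0, 0.001]
ft_force: [0.6, -0.2, -0.4]
gripper_width: 0.495
finger_force: 12.0
```

```bash
python3 - <<'E'
from h import *
go([.6364,.0033,.0055],-4.1)
E
```

```text
at [0.6369 0.0032 0.0244] shift [0.02 0.   0.63] turn [0.   0.01 0.  ] clock 34.08 w 0.495 F [ 0.6 -0.2 -0.4] ff 12.0
```

Emit:
apply_moves --rows '[[[0.2,0,0,0.35,0,0,0],[0.2,0,0,0.54,0,0,0],[0.2,0,0,0.6,0,0,0],[0.2,0,0,0.63,0,0,0],[0.2,0,0,0.63,0,0,0],[0.52,0,0,0.63,0,0,0],[0.6,0,0,0.63,0,0,0],[0.62,0,0,0.63,0,0,0],[0.62,0,0,0.63,0,0,0],[0.62,0,0,0.2,0,0,0]]]'

```text
clock: 35.33
eef_pos: [0.6352, 0.0035, 0.0169]
eef_rot: [0.036, 0.999, 0.0, -0.001]
ft_force: [-0.5, 0.2, 1.1]
gripper_width: 0.621
finger_force: 0.0
```

Emit:
apply_moves --rows '[[[0.62,0,0,-0.8,0,0,0],[0.62,0,0,-2.2,0,0,0],[0.62,0,0,-4,0,0,0],[0.62,1,0,-5.8,0,0,0],[0.62,2.5,0,-7.3,0,0,0],[0.62,4,0,-8.5,0,0,0],[0.62,5.5,0,-9.5,0,0,0],[0.62,6,0,-10,0,0,0],[0.62,6,0,-10,0,0,0],[0.62,6,0,-10,0,0,0]]]'

```text
clock: 36.58
eef_pos: [0.457, 0.016, 0.3171]
eef_rot: [0.036, 0.999, 0.0, -0.0]
ft_force: [0.7, 0.1, -0.6]
gripper_width: 0.618
finger_force: 0.0
```

```bash
python3 - <<'E'
from h import *
s=cam('wrist'); save(s,'w7'); blobs(s,.02,.034); s=cam('side'); save(s,'side7')
E
```

```text
px [ 97. 129.] h [0.021  0.0256 0.0277] mean [ 0.3878 -0.2205] rect [ 388. -223.] [45. 45.] 7 [182. 172.  60.]
 px [537. 161.] h [0.0227 0.0289 0.031 ] mean [0.471  0.3731] rect [472. 375.] [42. 44.] 77 [57. 47. 38.]
 px [437. 177.] h [0.0234 0.0288 0.0309] mean [0.4854 0.2276] rect [486. 230.] [44. 44.] 88 [75. 63. 51.]
 px [498. 191.] h [0.0226 0.0289 0.0311] mean [0.5104 0.3171] rect [511. 318.] [43. 46.] 68 [78. 62. 47.]
 px [441. 211.] h [0.0232 0.0289 0.031 ] mean [0.5337 0.2354] rect [536. 237.] [45. 45.] 27 [84. 69. 54.]
 px [  8. 208.] h [0.0216 0.0255 0.0316] mean [ 0.4843 -0.3827] rect [ 485. -386.] [27. 33.] 79 [120.  85.  59.]
 px [ 63. 222.] h [0.022  0.0256 0.0316] mean [ 0.5126 -0.2998] rect [ 514. -303.] [34. 63.] 83 [131.  95.  70.]
 px [ 10. 238.] h [0.0225 0.0254 0.0316] mean [ 0.5309 -0.3929] rect [ 532. -396.] [37. 32.] 83 [123.  86.  59.]
 px [412. 274.] h [0.0213 0.0274 0.0327] mean [0.6283 0.1992] rect [631. 200.] [17. 62.] 35 [102. 104. 100.]
 px [329. 283.] h [0.0225 0.0285 0.0307] mean [0.6321 0.0762] rect [634.  76.] [43. 18.] 6 [173. 166. 143.]
 px [280. 287.] h [0.0234 0.0287 0.0306] mean [0.6336 0.0033] rect [635.   3.] [42. 43.] 4 [178. 171. 146.]
 px [143. 290.] h [0.0207 0.0271 0.0335] mean [ 0.6262 -0.2012] rect [ 628. -206.] [62. 18.] 69 [107. 105.  98.]
 px [240. 304.] h [0.023  0.0288 0.0308] mean [ 0.6576 -0.0583] rect [660. -59.] [45. 43.] 76 [171. 162. 138.]
 px [333. 311.] h [0.0234 0.0291 0.0311] mean [0.6809 0.0804] rect [684.  79.] [42. 31.] 15 [180. 172. 147.]
```

View pics/w7.png

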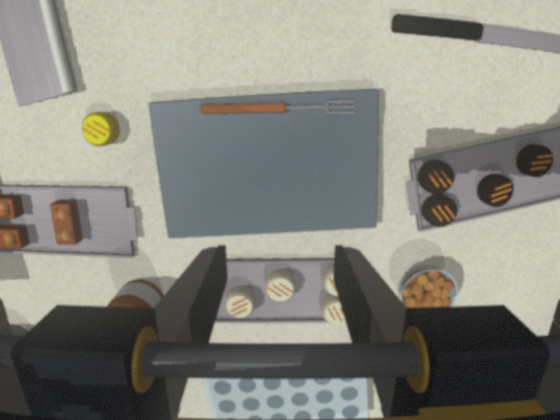

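View pics/side7.png

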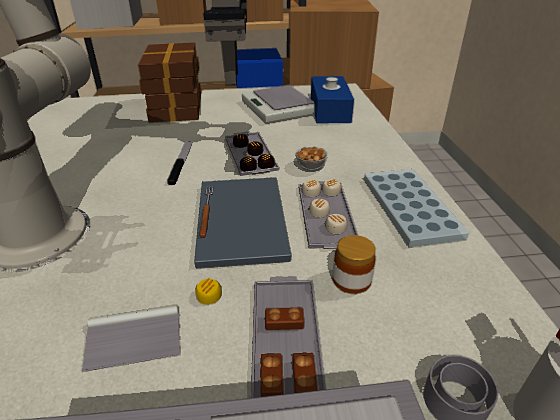

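The slab is empty apart from the fork. Wrist view: whites (280,287) and (239,303), darks (495,190) and (535,160), bar (65,222). All five are flat in their trays at the same height as the fixed pieces. The bowl, jar and yellow piece have not moved, so I'm handing in.

```bash
python3 -c "
from cell import env
print(env.close_job())"
```

```text
the job is handed in; nothing more can be done
None
```

All five chocolates lie right way up and flat in the trays of their own kind, with the bowl, jar and yellow look-alike left where they were, and I handed the job in at about 37 s.

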